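# Close the shoe-care carton and snap its locking cap on

### The job

Shut the lid of the small open carton so that the post inside comes up through the hole in the lid. Then take the round ribbed snap cap from the desk and push it down over the post until it clicks and is fully home, leaving the other things on the desk alone. Do not let go: finish while still pressing the cap firmly down on the post.

Things in the scene. Friction and masses are not known exactly. Their poses are not given: they have to be found in the camera images.
- cap_mid (a point): The snap cap: loose white ribbed plastic cylinder, 40 mm wide, 44 mm tall, 28 to 56 g, standing on the desk mouth down, in one of three places beside the carton. Point: its centre, half-way up; z is its axis, up. Mouth 21 mm wide in a 3 mm lip; behind it a 28 mm wide cavity up to a ceiling 22.5 mm above the mouth. Solid flat top: can be gripped round the sides or pushed from above.
- cap: The same snap cap; origin at the centre of its mouth, on its underside, 22 mm below its centre; z up.
- stud_tip (a point): Top centre of the grey plastic post fixed in the carton near its front wall; z up. The post is 18 mm thick, its last 6 mm taper to 10 mm at the tip. Tip 109 mm above the desk, 24 mm above the top of the shut lid. Four sprung catches stand out 4 mm from its sides, centred 11 mm below the tip.
- stud: The same post with its catches; origin on its axis, 5 mm above the desk, z up. The cap slides on freely until its centre is 15 mm above the tip; then the catches resist (8 to 10 N at most), give way with a drop in force (the click), pull the cap down a little and leave 2 to 3 mm to its hard stop. Home: cap ceiling on the tip, cap centre level with the tip (0.5 mm below).
- carton: Cardboard carton, fixed to the desk: 180 mm (x) by 200 mm (y), 80 mm high, open top. Origin at the centre of its underside; x points from the front (robot side) to the hinged far side; z up. The post is at x = -55 mm, y = 0 of this frame; the lid's hinge line is parallel to y at x = +90 mm, z = 80 mm.
- lid (a joint): Lid angle (rad): 0 shut and level, positive when the front edge is raised, up to 1.2. Cardboard panel 5 mm thick, 190 mm from hinge to front edge, 204 mm wide; shut, its top is 85 mm above the desk. Stiff hinge: the lid stays where it is left; about 1 N at the front edge moves it. A 30 mm hole lies 145 mm from the hinge, half-way along the width.
- lid_edge (a point): Middle of the lid's front edge, on its upper side, 190 mm from the hinge. Moves with the lid.
- tape_roll: Bystander: a loose roll of tape lying flat, 90 mm across, 48 mm high; origin at the centre of its underside.
- glass: Bystander: a loose drinking glass, 72 mm across the rim, 90 mm high; origin at the centre of its underside.
- marker: Bystander: a loose marker pen lying on the desk along its x axis, 133 mm long, 15 mm wide, 13 mm thick; origin under its middle.
Mind the look-alikes: they are no part of the job. Of the things shaped like the cap, the white one is meant.

How it is judged:
By the outcome, as a careful person would: the job done as asked, in the order asked, and still so for the second after the job is handed in, while the arm keeps its last pose, push and grip.
It also fails if it takes over 51 s, if anything falls off the work surface, if the arm or the gripper's body presses on something with over 40 N, if the wrist force passes 120 N, or if a joint passes its speed limit or range.

### The arm

A 6-joint arm with a two-finger parallel gripper is mounted at the origin on the work surface. World frame = base frame: x ahead of the robot, y to its left, z up, the work surface at z = 0. Lengths are in m, angles in rad, forces in N, time in s.
With the tool pointing down it reaches from about 0.325 to 0.925 m from the base axis. Payload 3.1 kg.
Tool frame: the origin (TCP) lies midway between the tips of the shut fingers; the grasp point (between the pads) lies 19 mm behind it; z points along the fingers, y is the line along which they close (so a half turn about z gives the same grasp; the last joint's range is limited). The gripper opens to 85 mm and grips with 20 to 120 N. Pads are 22 mm wide; open, the fingers measure 114 mm over their backs; the gripper's body (76 mm by 85 mm) begins 54 mm behind the grasp point. The pads swing forward as they close: fully open they stand 13 mm farther back than shut.
Start: joints at [-1.389, 0.217, 1.613, -0, 1.311, -0.112], TCP at [0.181, -0.598, 0.231] pointing down, gripper open.
Joint ranges: [-2.75, 2.75], [-0.78, 2.1], [0.31, 2.55], [-1.13, 4.27], [0.13, 2.63], [-2.58, 2.58]. Speed limits (rad/s): [2.79, 2.79, 3.14, 3.14, 3.14, 3.14].

### API

Orientations are given as a rotation vector (axis times angle).
In Python, from bench import bot gives the robot as it stands.
- The arm moves only by the tool apply_moves, never from a script. Its argument "rows" is a list of rows, each a list of 3 entries, a list of its own where there are three numbers: the opening, from 0 (shut) to 1 (fully open), then the shift along the tool's x, y, z in cm, then the turn, a rotation vector about the tool's x, y, z in degrees. A call has 1 to 8 rows; each row is the pose to reach, as a shift and turn from the pose commanded when the call began, along the tool's axes at that moment; what a row does not reach only later rows make up. A row lasts 1/8 s, in which the tool goes at most 62.5 mm and 10.7 degrees, less where a joint would pass 70% of its speed; a pose out of reach is approached as far as the arm can. A call with a gripper value outside its range is refused whole. The fingers move at their own pace and stop on an object; "newtons" is the grip in N (left out, the last holds). Time passes only in rows, so rows that repeat a pose let the fingers close. It gives the time, the measured TCP pose, the force and the opening at its end, in the units of the state.
- bot.observe(): the state, without advancing time (a new reading comes with each control period).
- bot.camera(name): name is "side" or "top"; returns (picture, depth): 384x512x3 uint8, red, green, blue; 384x512 float32, m along the optical axis (not along the pixel's ray), 0 where there is no reading.
- bot.camera_info(name): a dict with "fx", "fy", "cx", "cy" (pixels), "world_to_cam" (4x4, takes a point from world to camera coordinates). Camera axes: x right, y down, z forward; pixel columns grow to the right and rows downward; lengths in m; the calibration is good to about 2 mm. A picture is of the moment at which its call begins. camera_info takes no time and is no camera call.
- bot.sign_off(): hands the job in, once; it reports no verdict.
The state is a dict: "time_s": time; "joint_pos": joint angles; "qd": joint speeds; "tau": joint torques, N m; "ee_pos": TCP position; "tcp_rot": TCP orientation; "contact_force": force on the tool from outside, world axes, zero at the start; "wrist_torque": the same for the moment, N m; "width": finger opening in m.
Only numpy, scipy, OpenCV 4.12 (cv2) and the standard library are available. Lean on these libraries where they do the work, as an engineer would, in place of code of your own. Each camera call takes 0.05 s, during which the arm holds its last target. There are 200 camera calls.

## Working session

There is one attempt and no reset: what is moved stays moved. The work goes in short steps, Python scripts to look and compute and a tool call to move; the robot and the scene stay as the last step left them, time stands still between calls to the robot, and variables do not carry over. Pictures are saved under pics/ and viewed, on a budget of 10 in all, crops included, one or two more only if the job needs it, and the job is handed in when it is done.

Besides the shell and the picture viewer there is one more tool, called after "Call:" as a command line: name --argument value ..., lists and objects as JSON in quotes. apply_moves: Moves the arm, as the interface text tells. Its arguments: {"type":"object","properties":{"rows":{"type":"array","items":{"type":"array"}},"newtons":{"type":"number"}},"required":["rows"]}

```bash
mkdir -p pics
cat > h.py <<'E'
import numpy as np, cv2
from scipy.spatial.transform import Rotation as R
from bench import bot
def shot(n,f=None):
    p,d=bot.camera(n)
    np.savez('%s.npz'%n,p=p,d=d)
    if f: cv2.imwrite('pics/'+f,p[:,:,::-1])
    return p,d
def load(n):
    z=np.load('%s.npz'%n); return z['p'],z['d']
def cloud(n,d):
    i=bot.camera_info(n); v,u=np.mgrid[:384,:512]
    c=np.stack([(u-i['cx'])/i['fx']*d,(v-i['cy'])/i['fy']*d,d,np.ones_like(d)],-1)
    w=c@np.linalg.inv(i['world_to_cam']).T
    w=w[...,:3]; w[d<=0]=np.nan; return w
E
python3 - <<'E'
from h import *
a,_=shot('top');b,_=shot('side')
im=np.vstack([a,b])[:,:,::-1]
cv2.imwrite('pics/a.png',cv2.resize(a,(800,600))[:,:,::-1]);cv2.imwrite('pics/b.png',cv2.resize(b,(800,600))[:,:,::-1])
print(bot.observe());print(bot.camera_info('top'));print(bot.camera_info('side'))
E
```

```text
{'time_s': 0.1, 'joint_pos': array([-1.38923158e+00,  2.17684397e-01,  1.61482313e+00, -2.71641468e-06,
        1.31132477e+00, -1.12174169e-01]), 'qd': array([ 0.00078836, -0.00229581, -0.00343443,  0.00139528,  0.0001421 ,
       -0.00044158]), 'tau': array([-1.21921919e-03, -3.98075044e+01, -3.04968739e+01, -1.97596519e-04,
        4.23141129e-03, -1.94711737e-05]), 'ee_pos': array([ 0.1808553 , -0.59746342,  0.23006952]), 'tcp_rot': array([-3.10555616e+00, -4.59420546e-01,  1.26065027e-04]), 'contact_force': array([-0.13156412, -0.02926795, -0.02376631]), 'wrist_torque': array([ 0.07329214,  0.00898749, -0.0153873 ]), 'width': 0.08527140384874207}
{'fx': 376.41651409386753, 'fy': 376.41651409386753, 'cx': 258.007282238951, 'cy': 193.60702096658815, 'world_to_cam': array([[-0.01669639, -0.99974891, -0.01494462,  0.03710003],
       [-0.99577663,  0.01797589, -0.09003202,  0.54746854],
       [ 0.09027805,  0.01337829, -0.99582674,  0.78467094],
       [ 0.        ,  0.        ,  0.        ,  1.        ]])}
{'fx': 411.30209120089074, 'fy': 411.30209120089074, 'cx': 255.36337300295284, 'cy': 190.18793720516226, 'world_to_cam': array([[-0.98052231, -0.1963097 ,  0.00620482,  0.53154267],
       [-0.1200094 ,  0.57381312, -0.81014582,  0.1586741 ],
       [ 0.15547907, -0.79511069, -0.58619558,  1.04500457],
       [ 0.        ,  0.        ,  0.        ,  1.        ]])}
```

View pics/a.png

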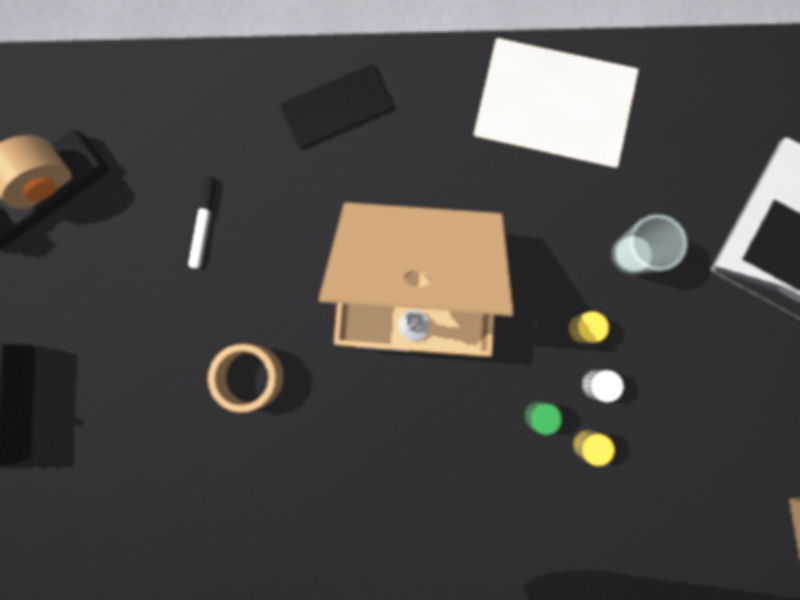

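View pics/b.png

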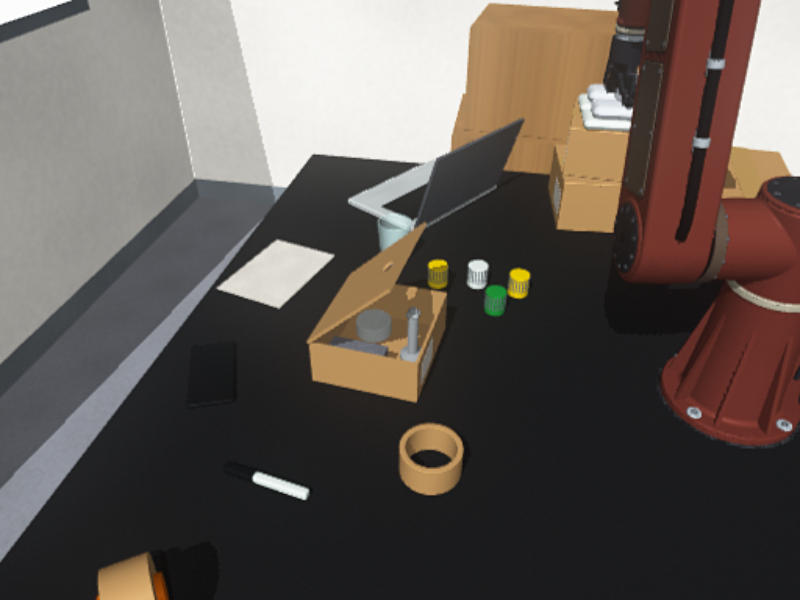

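The top view shows four cap-like things: yellow (593,327), yellow (597,450), green (545,418) and white (605,386). The white ribbed one at (605,386) fits the description. The carton's lid is half open, and the post tip is at about (417,322). Next I'll measure these and confirm the cap in a crop.

```bash
cat > m.py <<'E'
from h import *
p,d=load('top');w=cloud('top',d);q,e=load('side');x=cloud('side',e)
def blob(w,m,name):
    pts=w[m];print(name,len(pts),'med',np.nanmedian(pts,0).round(4),'lo',np.nanpercentile(pts,3,axis=0).round(4),'hi',np.nanpercentile(pts,97,axis=0).round(4))
yy,xx=np.mgrid[:384,:512]
for n,(u,v) in dict(white=(387,247),ye1=(380,209),ye2=(382,288),green=(349,267)).items():
    m=(np.hypot(xx-u,yy-v)<20)&(w[...,2]>.034)
    pts=w[m]; c,r=cv2.minEnclosingCircle(pts[:,:2].astype(np.float32)); print(n,np.round(c,4),round(r,4));blob(w,m,n)
for nm,ww in (('top',w),('side',x)):
    box=(ww[...,0]>.3)&(ww[...,0]<.8)&(abs(ww[...,1])<.2)
    z=ww[...,2]
    # post: top view points
for u,v in ((265,205),(267,207),(262,208)): print('post',w[v,u])
def corner(u,v): return w[int(v*.64),int(u*.64)].round(4)
for c in ((346,207),(500,217),(324,298),(510,312),(415,305),(338,341),(488,352),(345,300)): print(c,corner(*c))
# side post
for v in range(196,232,3): print(v,[x[v,u].round(3).tolist() for u in (262,264,266)])
cv2.imwrite('pics/c.png',np.hstack([cv2.resize(p[180:320,310:430],(400,466),interpolation=2),cv2.resize(q[130:250,200:340],(400,466),interpolation=2)])[:,:,::-1])
E
python3 m.py
```

```text
white [ 0.4316 -0.2408] 0.0204
white 317 med [ 0.4311 -0.2398  0.0432] lo [ 0.4144 -0.2578  0.0376] hi [ 0.4493 -0.223   0.0461]
ye1 [ 0.5099 -0.2255] 0.0207
ye1 299 med [ 0.5097 -0.2241  0.0433] lo [ 0.4929 -0.2419  0.0389] hi [ 0.5266 -0.2071  0.0461]
ye2 [ 0.3495 -0.2249] 0.0206
ye2 327 med [ 0.3499 -0.2236  0.0432] lo [ 0.3321 -0.2416  0.0355] hi [ 0.3677 -0.2067  0.0459]
green [ 0.3901 -0.1585] 0.0204
green 314 med [ 0.3909 -0.1573  0.0435] lo [ 0.3731 -0.175   0.0385] hi [ 0.4076 -0.1402  0.0459]
post [0.51818847 0.01339033 0.10916982]
post [0.51442847 0.00959593 0.10639972]
post [0.51289315 0.01927702 0.1020958 ]
(346, 207) [0.6677 0.099  0.0904]
(500, 217) [ 0.6521 -0.0995  0.0873]
(324, 298) [0.5384 0.1092 0.2137]
(510, 312) [ 0.52   -0.0862  0.2145]
(415, 305) [0.5283 0.0136 0.215 ]
(338, 341) [0.4957 0.1116 0.0789]
(488, 352) [ 0.4786 -0.0793  0.0795]
(345, 300) [0.5348 0.0878 0.2127]
196 [[0.54, -0.082, 0.037], [0.534, -0.085, 0.036], [0.528, -0.084, 0.038]]
199 [[0.522, 0.017, 0.103], [nan, nan, nan], [0.511, 0.018, 0.105]]
202 [[0.52, 0.025, 0.1], [0.516, 0.022, 0.098], [0.51, 0.025, 0.101]]
205 [[0.521, 0.023, 0.088], [0.516, 0.022, 0.088], [0.511, 0.02, 0.087]]
208 [[0.521, 0.018, 0.075], [0.515, 0.022, 0.078], [0.511, 0.017, 0.075]]
211 [[0.52, 0.023, 0.068], [0.515, 0.022, 0.069], [0.51, 0.021, 0.068]]
214 [[0.52, 0.022, 0.058], [0.515, 0.023, 0.059], [0.51, 0.019, 0.057]]
217 [[0.52, 0.022, 0.047], [0.515, 0.02, 0.047], [0.51, 0.017, 0.045]]
220 [[0.52, 0.022, 0.037], [0.515, 0.022, 0.038], [0.51, 0.021, 0.038]]
223 [[0.52, 0.02, 0.025], [0.514, 0.025, 0.03], [0.51, 0.018, 0.026]]
226 [[0.52, 0.022, 0.017], [0.514, 0.021, 0.017], [0.509, 0.019, 0.016]]
229 [[0.518, 0.029, 0.012], [0.513, 0.027, 0.011], [0.508, 0.026, 0.011]]
```

View pics/c.png

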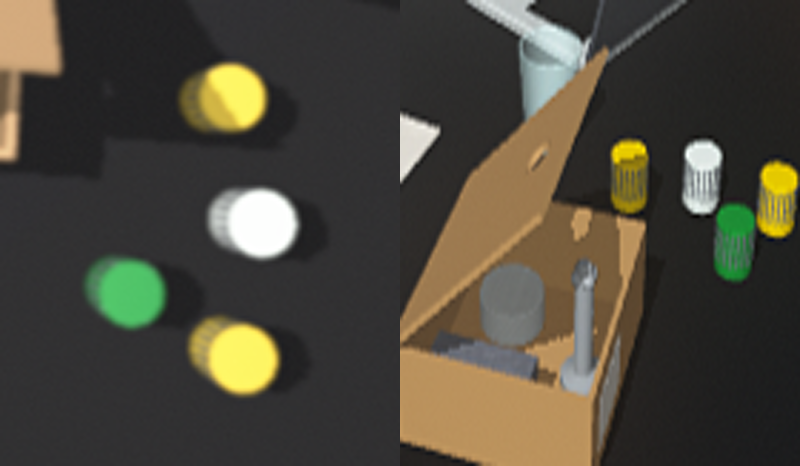

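The crop confirms it: the white ribbed cylinder, at left-panel (260,222), stands between two yellow caps and a green one. Its centre is near (0.431, -0.240). I'll refine the post position and write a helper that turns a target pose into tool-frame shifts.

```bash
cat >> h.py <<'E'
def go(pos,yaw):
    "shift (cm) & turn (deg) in tool axes to reach TCP pos, pointing down, tool-y line at yaw deg in world"
    s=bot.observe(); A=R.from_rotvec(s['tcp_rot']); best=None
    for k in (0,180):
        a=np.radians(yaw+k); y=np.array([np.cos(a),np.sin(a),0]); z=np.array([0,0,-1.]); B=R.from_matrix(np.stack([np.cross(y,z),y,z],1))
        t=np.degrees((A.inv()*B).as_rotvec())
        if best is None or np.linalg.norm(t)<np.linalg.norm(best): best=t
    print('t',round(s['time_s'],2),'tcp',s['ee_pos'].round(4),'F',s['contact_force'].round(1),'w',round(s['width'],4),'q6',s['joint_pos'].round(2))
    print('shift cm',(A.inv().apply(np.array(pos)-s['ee_pos'])*100).round(2),'turn',best.round(1),'tooly',A.as_matrix()[:,1].round(3),'toolx',A.as_matrix()[:,0].round(3))
E
python3 - <<'E'
from h import *
for n in('top','side'):
    p,d=load(n);w=cloud(n,d)
    for lo,hi in((.103,.115),(.06,.1)):
        m=(np.hypot(w[...,0]-.515,w[...,1]-.0125)<.016)&(w[...,2]>lo)&(w[...,2]<hi); q=w[m]
        print(n,lo,len(q),q.mean(0).round(4) if len(q) else '',q.min(0).round(4),q.max(0).round(4))
go((.54,-.05,.255),90)
E
```

```text
top 0.103 60 [0.5181 0.0131 0.1068] [0.5088 0.0055 0.1031] [0.5264 0.0231 0.1119]
top 0.06 16 [0.5174 0.0112 0.0985] [0.5071 0.0016 0.0943] [0.5286 0.0232 0.1   ]
side 0.103 16 [0.516  0.0163 0.1054] [0.509  0.0095 0.103 ] [0.522  0.0207 0.1075]
side 0.06 82 [0.516  0.0205 0.0806] [0.5067 0.0091 0.0603] [0.5263 0.0254 0.0997]
t 0.1 tcp [ 0.1809 -0.5975  0.2301] F [-0.1 -0.  -0. ] w 0.0853 q6 [-1.39  0.22  1.61 -0.    1.31 -0.11]
shift cm [ 50.23 -42.01  -2.39] turn [-0.1  0.  16.8] tooly [ 0.29  -0.957 -0.002] toolx [0.957 0.29  0.   ]
```

Call:
apply_moves --rows '[[0,[4,-3.3,-0.4],[0,0,4]],[0,[8,-6.7,-0.8],[0,0,8]],[0,[12,-10,-1.2],[0,0,12]],[0,[16.5,-13.8,-1.6],[0,0,16]],[0,[21,-17.5,-2],[0,0,16.8]],[0,[25.5,-21.3,-2.4],[0,0,16.8]],[0,[30,-25,-2.4],[0,0,16.8]],[0,[34,-28.4,-2.4],[0,0,16.8]]]' --newtons 40

```text
time_s: 1.1
ee_pos: [0.4248, -0.2259, 0.2551]
tcp_rot: [-3.141, -0.002, -0.0]
contact_force: [0.7, -0.2, -0.1]
width: 0.0001
```

Run:
```python
from h import *
go((.54,-.05,.255),90)
```

```text
t 1.1 tcp [ 0.4248 -0.2259  0.2551] F [ 0.7 -0.2 -0.1] w 0.0001 q6 [-0.63 -0.12  1.92  0.    1.34  0.93]
shift cm [ 1.154e+01 -1.758e+01  1.000e-02] turn [-0.  -0.   0.1] tooly [ 0.001 -1.    -0.   ] toolx [1.    0.001 0.   ]
```

Call:
apply_moves --rows '[[0,[3,-4.5,0],[0,0,0]],[0,[6,-9,0],[0,0,0]],[0,[9,-13.5,0],[0,0,0]],[0,[11.5,-17.5,0],[0,0,0]],[0,[11.5,-17.5,2],[0,0,0]],[0,[11.5,-17.5,4],[0,0,0]],[0,[11.5,-17.5,6],[0,0,0]],[0,[11.5,-17.5,8],[0,0,0]]]'

```text
time_s: 2.1
ee_pos: [0.5388, -0.0527, 0.1743]
tcp_rot: [-3.141, -0.001, 0.001]
contact_force: [-0.2, 0.5, 1.1]
width: 0.0003
```

Call:
apply_moves --rows '[[0,[0,0,1.5],[0,0,0]],[0,[0,0,3],[0,0,0]],[0,[0,0,4.5],[0,0,0]],[0,[0,0,6],[0,0,0]],[0,[0,0,7],[0,0,0]],[0,[0,0,8],[0,0,0]],[0,[0,0,8.5],[0,0,0]]]'

```text
time_s: 2.98
ee_pos: [0.5389, -0.0528, 0.0896]
tcp_rot: [-3.141, -0.001, 0.001]
contact_force: [0.2, 0.4, 0.9]
width: 0.0002
```

Call:
apply_moves --rows '[[0,[0,0,0.2],[0,0,0]],[0,[0,0,0.4],[0,0,0]],[0,[0,0,0.5],[0,0,0]],[0,[0,0,0.5],[0,0,0]]]'

```text
time_s: 3.48
ee_pos: [0.5393, -0.0529, 0.0854]
tcp_rot: [3.142, 0.001, 0.001]
contact_force: [1.2, -0.6, -0.3]
width: 0.0003
```

Call:
apply_moves --rows '[[0,[0,0,0.1],[0,0,0]],[0,[0,0,0.2],[0,0,0]],[0,[0,0,0.2],[0,0,0]]]'

```text
time_s: 3.85
ee_pos: [0.5394, -0.053, 0.0849]
tcp_rot: [3.141, 0.001, -0.0]
contact_force: [-4.0, 1.1, 8.4]
width: 0.0004
```

Call:
apply_moves --rows '[[0,[0,0,-5],[0,0,0]],[0,[0,0,-9],[0,0,0]],[0,[-1,2,-11],[0,0,0]],[0.5,[-4,7,-11],[0,0,3]],[1,[-7,12,-9],[0,0,7]],[1,[-9,16,-7],[0,0,10]],[1,[-10.8,18.7,-5.5],[0,0,10]],[1,[-10.8,18.7,-5.5],[0,0,10]]]'

```text
time_s: 4.85
ee_pos: [0.4292, -0.2406, 0.1368]
tcp_rot: [-3.128, 0.279, 0.004]
contact_force: [0.5, 1.4, 0.1]
width: 0.0851
```

Run:
```python
from h import *
a,_=shot('top');b,_=shot('side')
cv2.imwrite('pics/d.png',np.hstack([cv2.resize(a[110:310,190:430],(400,333),interpolation=2),cv2.resize(b[110:270,170:362],(400,333),interpolation=2)])[:,:,::-1])
for n in('top','side'):
    p,d=load(n);w=cloud(n,d)
    for lo,hi in((.098,.115),(.09,.098)):
        m=(np.hypot(w[...,0]-.515,w[...,1]-.0125)<.02)&(w[...,2]>lo)&(w[...,2]<hi); q=w[m]
        if len(q): print(n,lo,len(q),q.mean(0).round(4),q.min(0).round(4),q.max(0).round(4))
    m=(w[...,0]>.48)&(w[...,0]<.64)&(abs(w[...,1])<.08)&(w[...,2]>.07)&(w[...,2]<.1)&(np.hypot(w[...,0]-.515,w[...,1]-.0125)>.025)
    q=w[m];A=np.c_[q[:,:2]-[.57,0],np.ones(len(q))];print('lid plane',np.linalg.lstsq(A,q[:,2],rcond=None)[0].round(4))
go((.431,-.240,.12),80)
```

```text
top 0.098 106 [0.518  0.0133 0.1044] [0.5087 0.0035 0.098 ] [0.5286 0.0232 0.1109]
top 0.09 5 [0.5146 0.0072 0.096 ] [0.5071 0.0015 0.0934] [0.5266 0.0135 0.0973]
lid plane [0.0004 0.0001 0.0844]
side 0.098 39 [0.5163 0.0178 0.1024] [0.5072 0.0091 0.0981] [0.5264 0.0258 0.1088]
side 0.09 17 [0.5149 0.0223 0.0948] [0.5067 0.0148 0.0908] [0.5263 0.0269 0.0977]
lid plane [-0.0018  0.0011  0.0824]
t 4.95 tcp [ 0.4314 -0.2398  0.1385] F [ 0.3 -0.1  0.4] w 0.0853 q6 [-0.65  0.04  2.    0.    1.1   1.1 ]
shift cm [-0.04  0.03  1.85] turn [-0. -0. -0.] tooly [-0.174 -0.985 -0.001] toolx [ 0.985 -0.174  0.   ]
```

View pics/d.png

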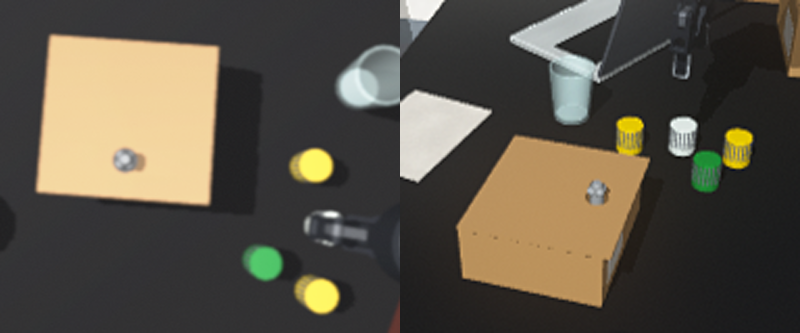

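The lid is shut flat and the post shows through the hole (left panel 125,158). The gripper is over the white cap, so I'll descend and grip.

Call:
apply_moves --rows '[[1,[0,0,3],[0,0,0]],[1,[0,0,6],[0,0,0]],[1,[0,0,9],[0,0,0]],[1,[0,0,11],[0,0,0]],[1,[0,0,12.5],[0,0,0]],[1,[0,0,13.2],[0,0,0]],[1,[0,0,13.2],[0,0,0]]]' --newtons 40

```text
time_s: 5.82
ee_pos: [0.4316, -0.2398, 0.0064]
tcp_rot: [-3.13, 0.272, -0.0]
contact_force: [0.2, -0.1, 0.5]
width: 0.0852
```

Call:
apply_moves --rows '[[0.3,[0,0,0],[0,0,0]],[0,[0,0,0],[0,0,0]],[0,[0,0,0],[0,0,0]],[0,[0,0,0],[0,0,0]],[0,[0,0,0],[0,0,0]],[0,[0,0,0],[0,0,0]]]' --newtons 80

```text
time_s: 6.58
ee_pos: [0.432, -0.2406, 0.0073]
tcp_rot: [3.129, -0.273, 0.003]
contact_force: [0.7, -0.4, 5.0]
width: 0.0384
```

Call:
apply_moves --rows '[[0,[0,0,-3],[0,0,0]],[0,[0,0,-7],[0,0,0]],[0,[0,0,-12],[0,0,0]],[0,[0,0,-16],[0,0,0]],[0,[0,0,-16],[0,0,0]],[0,[0,0,-16],[0,0,0]]]'

```text
time_s: 7.32
ee_pos: [0.4303, -0.2392, 0.165]
tcp_rot: [-3.128, 0.273, 0.003]
contact_force: [-0.1, -0.1, -1.2]
width: 0.0382
```

Run:
```python
from h import *
b,e=shot('side'); w=cloud('side',e); s=bot.observe()['ee_pos']
m=(np.hypot(w[...,0]-s[0],w[...,1]-s[1])<.035)&(b.min(-1)>130)
q=w[m];print(len(q),np.nanpercentile(q,[3,50,97],axis=0).round(4) if len(q) else '')
i=bot.camera_info('side');c=i['world_to_cam']@np.r_[s,1];u=int(c[0]/c[2]*i['fx']+i['cx']);v=int(c[1]/c[2]*i['fy']+i['cy'])
cv2.imwrite('pics/e.png',cv2.resize(b[max(0,v-60):v+40,u-60:u+60],(720,600),interpolation=2)[:,:,::-1]);print(u,v)
go((.517,.013,.165),80)
```

```text
116 [[ 0.4121 -0.2403  0.1562]
 [ 0.4239 -0.2159  0.199 ]
 [ 0.4498 -0.2051  0.358 ]]
309 134
t 7.38 tcp [ 0.4298 -0.2389  0.1642] F [ 0.1  0.4 -1.3] w 0.038 q6 [-0.65  0.    1.98  0.    1.16  1.09]
shift cm [  4.23 -26.32  -0.05] turn [-0.1  0.2  0. ] tooly [-0.173 -0.985 -0.002] toolx [ 0.985 -0.173 -0.004]
```

View pics/e.png

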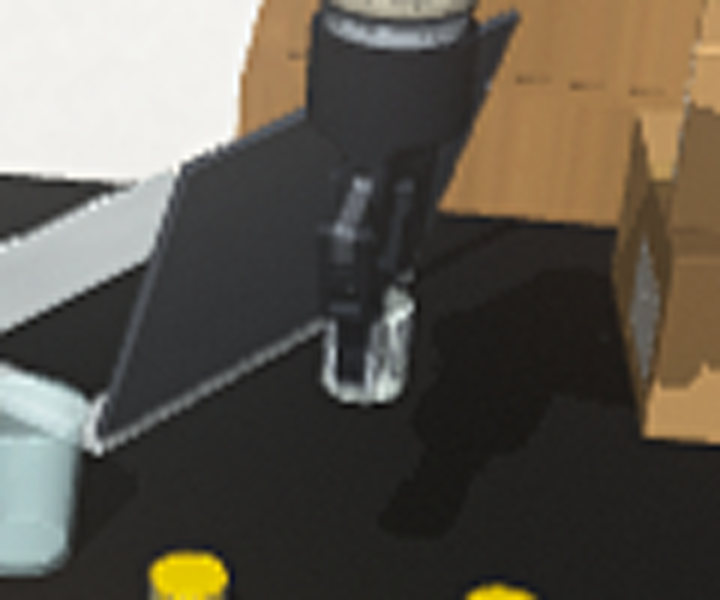

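The white cap is held between the fingers at crop (365,345), with its mouth about 7 mm below the TCP. Moving over the post.

Call:
apply_moves --rows '[[0,[0.7,-4.4,0],[0,0,0]],[0,[1.4,-8.8,0],[0,0,0]],[0,[2.1,-13.2,0],[0,0,0]],[0,[2.8,-17.6,0],[0,0,0]],[0,[3.5,-22,0],[0,0,0]],[0,[4,-25,0],[0,0,0]],[0,[4.2,-26.3,0],[0,0,0]],[0,[4.2,-26.3,0],[0,0,0]]]'

```text
time_s: 8.38
ee_pos: [0.5172, 0.0121, 0.1648]
tcp_rot: [3.129, -0.271, -0.005]
contact_force: [0.0, 0.5, -0.0]
width: 0.0381
```

Call:
apply_moves --rows '[[0,[0,0,1],[0,0,0]],[0,[0,0,2],[0,0,0]],[0,[0,0,3],[0,0,0]],[0,[0,0,3.5],[0,0,0]],[0,[0,0,3.5],[0,0,0]]]'

```text
time_s: 9.0
ee_pos: [0.5176, 0.0117, 0.1306]
tcp_rot: [-3.13, 0.273, 0.002]
contact_force: [0.5, -0.4, -0.8]
width: 0.0383
```

Run:
```python
from h import *
a,d=shot('top');b,e=shot('side')
cv2.imwrite('pics/f.png',np.hstack([cv2.resize(a[150:250,200:320],(400,333),interpolation=2),cv2.resize(b[140:240,200:320],(400,333),interpolation=2)])[:,:,::-1])
w=cloud('side',e)
m=(b.min(-1)>140)&(np.hypot(w[...,0]-.517,w[...,1]-.013)<.03)&(w[...,2]>.11)
q=w[m];print(len(q),np.nanpercentile(q,[3,50,97],axis=0).round(4) if len(q) else '')
go((.517,.013,.094),80)
```

```text
66 [[0.4987 0.0141 0.1223]
 [0.5055 0.0283 0.1417]
 [0.5279 0.0409 0.3027]]
t 9.1 tcp [0.5184 0.0118 0.1315] F [ 1.6  0.1 -0.3] w 0.0382 q6 [-0.11  0.1   1.95 -0.    1.09  1.63]
shift cm [-0.16 -0.1   3.75] turn [-0. -0.  0.] tooly [-0.173 -0.985 -0.   ] toolx [ 0.985 -0.173  0.001]
```

View pics/f.png

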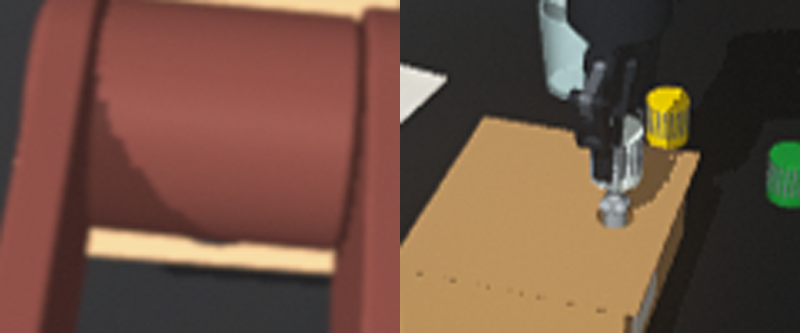

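Side crop: the cap mouth (616,185) sits straight above the post tip (615,197). The top view is blocked by the arm. Descending onto the post with force checks.

Call:
apply_moves --rows '[[0,[-0.1,-0.1,0.6],[0,0,0]],[0,[-0.1,-0.1,1.2],[0,0,0]],[0,[-0.1,-0.1,1.6],[0,0,0]],[0,[-0.1,-0.1,2],[0,0,0]],[0,[-0.1,-0.1,2],[0,0,0]]]'

```text
time_s: 9.72
ee_pos: [0.517, 0.013, 0.1108]
tcp_rot: [-3.13, 0.273, 0.001]
contact_force: [-1.1, 1.0, -0.6]
width: 0.0386
```

Call:
apply_moves --rows '[[0,[0,0,0.2],[0,0,0]],[0,[0,0,0.4],[0,0,0]],[0,[0,0,0.4],[0,0,0]]]' --newtons 100

```text
time_s: 10.1
ee_pos: [0.5183, 0.0127, 0.1087]
tcp_rot: [3.129, -0.273, 0.003]
contact_force: [-1.3, 0.1, 5.9]
width: 0.0381
```

Call:
apply_moves --rows '[[0,[0,0,0.2],[0,0,0]],[0,[0,0,0.3],[0,0,0]]]'

```text
time_s: 10.35
ee_pos: [0.5188, 0.0126, 0.107]
tcp_rot: [3.129, -0.273, 0.004]
contact_force: [-2.7, -1.2, 11.7]
width: 0.0382
```

Call:
apply_moves --rows '[[0,[0,0,0.2],[0,0,0]],[0,[0,0,0.3],[0,0,0]]]'

```text
time_s: 10.6
ee_pos: [0.5179, 0.0127, 0.1018]
tcp_rot: [3.129, -0.273, 0.003]
contact_force: [1.3, -0.3, -2.3]
width: 0.0381
```

Call:
apply_moves --rows '[[0,[0,0,0.2],[0,0,0]],[0,[0,0,0.3],[0,0,0]],[0,[0,0,0.3],[0,0,0]]]'

```text
time_s: 10.98
ee_pos: [0.5167, 0.013, 0.0976]
tcp_rot: [-3.13, 0.273, 0.002]
contact_force: [1.0, -0.3, -4.7]
width: 0.0378
```

Call:
apply_moves --rows '[[0,[0,0,0.2],[0,0,0]],[0,[0,0,0.2],[0,0,0]]]'

```text
time_s: 11.22
ee_pos: [0.5172, 0.0132, 0.0964]
tcp_rot: [-3.129, 0.273, 0.001]
contact_force: [0.3, -0.3, -0.7]
width: 0.0381
```

Call:
apply_moves --rows '[[0,[0,0,0.2],[0,0,0]],[0,[0,0,0.2],[0,0,0]]]'

```text
time_s: 11.48
ee_pos: [0.5171, 0.0131, 0.0943]
tcp_rot: [-3.13, 0.273, 0.001]
contact_force: [-0.3, -0.3, -1.2]
width: 0.0379
```

Call:
apply_moves --rows '[[0,[0,0,0.2],[0,0,0]],[0,[0,0,0.3],[0,0,0]],[0,[0,0,0.3],[0,0,0]]]'

```text
time_s: 11.85
ee_pos: [0.5175, 0.013, 0.0937]
tcp_rot: [3.13, -0.273, -0.001]
contact_force: [-6.2, 0.1, 12.9]
width: 0.0379
```

Run:
```python
from h import *
b,e=shot('side')
cv2.imwrite('pics/g.png',cv2.resize(b[140:240,210:330],(720,600),interpolation=2)[:,:,::-1])
go((.517,.013,.094),80)
```

```text
t 11.9 tcp [0.5175 0.013  0.0937] F [-5.7  1.  13.2] w 0.038 q6 [-0.11  0.16  1.97 -0.    1.02  1.63]
shift cm [-0.05  0.01 -0.03] turn [0. 0. 0.] tooly [-0.173 -0.985  0.   ] toolx [ 0.985 -0.173 -0.001]
```

View pics/g.png

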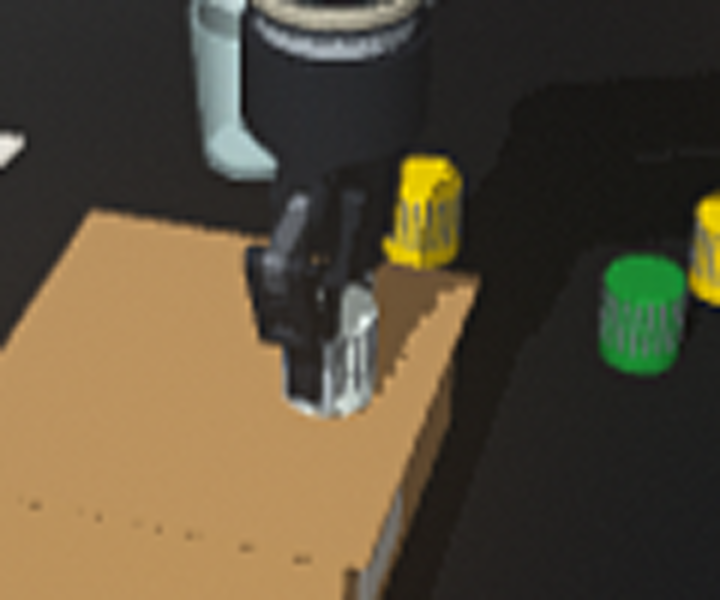

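It stopped hard at TCP z = 0.0937, which matches the predicted home (0.0935 to 0.094), and the cap (crop 335,360) sits on the lid around the post. I'll press a bit more and hold.

Call:
apply_moves --rows '[[0,[0,0,0.1],[0,0,0]],[0,[0,0,0.2],[0,0,0]],[0,[0,0,0.2],[0,0,0]],[0,[0,0,0.2],[0,0,0]]]'

```text
time_s: 12.4
ee_pos: [0.5176, 0.013, 0.0936]
tcp_rot: [3.13, -0.272, -0.002]
contact_force: [-9.7, 0.7, 22.6]
width: 0.0378
```

Call:
apply_moves --rows '[[0,[0,0,0],[0,0,0]],[0,[0,0,0],[0,0,0]],[0,[0,0,0],[0,0,0]],[0,[0,0,0],[0,0,0]],[0,[0,0,0],[0,0,0]],[0,[0,0,0],[0,0,0]],[0,[0,0,0],[0,0,0]],[0,[0,0,0],[0,0,0]]]'

```text
time_s: 13.4
ee_pos: [0.5175, 0.013, 0.0936]
tcp_rot: [3.13, -0.272, -0.002]
contact_force: [-11.1, -0.1, 22.5]
width: 0.038
```

```bash
python3 -c "
from bench import bot
print(bot.sign_off())"
```

```text
the job is handed in; nothing more can be done
None
```

I shut the lid so the post came up through its hole, then gripped the white ribbed cap and pushed it down over the post until it clicked and hit its stop. The job was handed in at about 13.4 s, with the gripper still holding the cap and pressing it down.

- **Lid:** after closing, the top camera's depth showed a level surface at about 84 mm, and the side camera's about 82 mm, against a nominal 85 mm.
- **Click:** the upward force rose to 11.7 N, then fell to about −2 N.
- **Fully home:** the stop came at tool height 93.7 mm, where I expected 93.5 to 94 mm. The height held for the last second while I pressed with a steady 22.5 N.
- **Side load:** about 11 N of sideways force remained along x during the final press.
- **Limits of the checks:** the top camera was blocked by the arm during the fit, so cap seating rests on the side view, the forces and the tool height. I touched none of the other objects on purpose, but I did not re-measure them at the end.

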